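Put three mixed-up valve covers back in their own places on the test bench

ROBOT

A 7-joint arm with a two-finger parallel gripper is mounted at the origin on the work surface. World frame = base frame: x ahead of the robot, y to its left, z up, the work surface at z = 0. Lengths are in m, angles in rad, forces in N, time in s.
With the tool pointing down it reaches from about 0.4 to 0.85 m from the base axis. Payload 6.9 kg.
Tool frame: the origin (TCP) lies on the centre line of the jaws, within the pads' length; the fingertips stand 14 mm ahead of it and the grasp point (between the pads) lies 5 mm behind it; z points along the fingers, y is the line along which they close (so a half turn about z gives the same grasp; the last joint's range is limited). The gripper opens to 85 mm and grips with 20 to 120 N. Pads are 22 mm wide; open, the fingers measure 114 mm over their backs; the gripper's body (76 mm by 85 mm) begins 54 mm behind the grasp point. The pads swing forward as they close: fully open they stand 13 mm farther back than shut.
Start: joints at [-1.01, 0.507, -0.238, 1.5, 0.126, 1.149, -0.155], TCP at [0.275, 0.561, 0.245] pointing down, gripper open.
Joint ranges: [-3.08, 3.08], [-0.24, 2.05], [-1.43, 1.35], [0, 2.5], [-1.52, 4.66], [0.17, 1.96], [-2.89, 2.89]. Speed limits (rad/s): [2.39, 2.39, 3.14, 3.14, 3.14, 3.14, 3.14].

INTERFACE

Orientations are given as a unit quaternion [w, x, y, z].
In Python, from cell import bot, imaging, finder gives the robot as it stands.
- The arm moves only by the shell command python3 -m inch 'ROWS' [FORCE]. ROWS is JSON, a list of rows, each a list of 7 numbers: the turn, a rotation vector about the tool's x, y, z in degrees, then the shift along the tool's x, y, z in m, then the finger opening in m, from 0 to 0.0854. In form: [[rx, ry, rz, dx, dy, dz, hand], ...]. A call has 1 to 8 rows; each row is the pose to reach, as a shift and turn from the pose commanded when the call began, along the tool's axes at that moment; what a row does not reach only later rows make up. A row lasts 1/12 s, in which the tool goes at most 41.7 mm and 7.16 degrees, less where a joint would pass 70% of its speed; a pose out of reach is approached as far as the arm can. A call with a gripper value outside its range is refused whole. The fingers move at their own pace and stop on an object; FORCE is the grip in N (left out, the last holds). Time passes only in rows, so rows that repeat a pose let the fingers close. It gives the time, the measured TCP pose, the force, the opening and the grip force at its end, in the units of the state.
- bot.state(): the state, without advancing time (a new reading comes with each control period).
- imaging.snapshot(name): name is "side" or "top" or "wrist"; returns the picture (400x640x3 uint8, red, green, blue); there is no depth.
- imaging.camera_params(name): a dict with "intrinsics" (3x3 intrinsics, pixels), "camera_from_world" (4x4, takes a point from world to camera coordinates). Camera axes: x right, y down, z forward; pixel columns grow to the right and rows downward; lengths in m; the calibration is good to about 2 mm. A picture is of the moment at which its call begins: read the wrist's pose just before it. camera_params takes no time and is no camera call; for the wrist camera it gives the pose at the moment of the call.
- bot.sign_off(): hands the job in; it is judged then, once.
Trained networks look in the newest picture that a camera, given by its name, has taken for a name from the list of things; names that differ only in an ending like _2 or _b are one class to them, and where a whole thing is asked for, a point or a joint stands for the part that bears it (a point fixed in the world has none). Each returns a list of dicts, best first, with "conf" (0 to 1); they miss things now and then, are a little off and sometimes report something else, mostly with a low value. They report only what shows in the picture. A call takes as long as a camera call. They do not tell look-alikes from the thing itself.
- finder.spot_in(camera, thing): "bbox" ([left, top, width, height] in pixels, round what is visible of it).
- finder.silhouettes(camera, thing): "mask" (400x640 bool, what is visible of it) and "bbox" ([left, top, width, height] in pixels, round what is visible of it).
- finder.mark_of(camera, thing): "location" ([row, column] in pixels: a listed point, or the origin of a listed thing).
The state is a dict: "t": time; "joint_positions": joint angles; "joint_vel": joint speeds; "effort": joint torques, N m; "eef_pos": TCP position; "ee_rot": TCP orientation; "wrist_force": force on the tool from outside, world axes, zero at the start; "torque": the same for the moment, N m; "width": finger opening in m; "grip_force": force on a finger pad.
Only numpy, scipy, OpenCV 4.12 (cv2) and the standard library are available. Lean on these libraries where they do the work, as an engineer would, in place of code of your own. Each camera call takes 0.05 s, during which the arm holds its last target. There are 200 camera calls.

TASK

The three valve covers are lying in each other's places. First swing the red clamshell lid of the test fixture up past vertical so that it stays open by itself; then, parking one cover for a while on the empty grey plate, put every cover flat and centred in the place of its own colour: the red one in the fixture with the red lid, the blue one on the blue plate, the yellow one on the yellow plate. Set covers down gently rather than dropping them, leave the lid standing open, the grey plate empty, and the blue bin of fittings and the wrench where they are.

Things in the scene. Friction and masses are not known exactly. Their poses are not given: they have to be found in the camera images.
- red_cover: valve cover: red flange disc 70 mm in diameter, 12 mm thick, six dark bolt heads 3 mm high, and an upright bare-steel round hub, 28 mm diameter, 28 mm tall, to grip from above (12 to 40 mm above the underside); about 0.35 kg. Origin: centre of underside, z up. It starts on the blue plate and belongs in the fixture.
- blue_cover: valve cover: blue flange disc 70 mm in diameter, 12 mm thick, six dark bolt heads 3 mm high, and an upright bare-steel round hub, 28 mm diameter, 28 mm tall, to grip from above (12 to 40 mm above the underside); about 0.35 kg. Origin: centre of underside, z up. It starts on the yellow plate and belongs on the blue plate.
- yellow_cover: valve cover: yellow flange disc 70 mm in diameter, 12 mm thick, six dark bolt heads 3 mm high, and an upright bare-steel round hub, 28 mm diameter, 28 mm tall, to grip from above (12 to 40 mm above the underside); about 0.35 kg. Origin: centre of underside, z up. It starts in the fixture under the lid, hub through its window, and belongs on the yellow plate.
- fixture: fixed clamshell fixture: steel base, x -60 to +65, y -65 to +65 mm; flat seat 20 mm above the bench, red 74 mm circle centred on the origin; side cheeks at |y| 48 to 65 rise to 34 mm. Origin: on the bench under the seat centre, z up, x from handle to hinge. Lid hinge axis along y at x = 65, z = 39. Lid closed: handle bar centre at x = -105, y = 0, z = 39, clear of the base
- lid (a joint): red lid angle, rad: 0 shut, 1.57 upright, stop 1.95; handle swings up and over to fixture +x. Free hinge: falls shut before upright, stays open past it. 0.3 kg frame 10 mm thick, 130 wide, 125 mm from hinge to front edge, 56 mm square window over the seat. Handle: black round bar, 12 mm thick, 70 long, parallel to the hinge, 170 mm from it, 39 mm gap to the frame; pinch from above
- blue_plate: fixed round blue set-down plate, 100 mm diameter, flat top 8 mm above the bench with a 74 mm bare-steel circle in the middle. Origin: centre of the underside (on the bench), z up
- yellow_plate: fixed round yellow set-down plate, 100 mm diameter, flat top 8 mm above the bench with a 74 mm bare-steel circle in the middle. Origin: centre of the underside (on the bench), z up
- park_plate: fixed round grey set-down plate, 100 mm diameter, flat top 8 mm above the bench with a 74 mm dark circle in the middle. Origin: centre of the underside (on the bench), z up. Empty at the start: the free parking spot
- parts_bin: bystander, not to be moved: open blue bin of small fittings, 120 x 170 mm, 55 mm high. Origin: centre of the underside
- wrench: bystander, not to be moved: steel open-ended wrench 170 mm long lying on the bench along its own x. Origin: near its middle, on the underside
Not all that is in view belongs to the job. There is more than one size of the yellow_cover; the job needs the larger. There is more than one size of the red_cover; the job needs the smaller.

How it is judged:
On the way, in this order (a step that is already met when the one before it is completed fails the run):
1. the fixture lid is swung past vertical (beyond 1.7 rad) (value of joint lid above 1.7 rad), for 0.2 s.
2. one of the covers is parked flat on the grey plate (within 25 mm of its centre) and released (((horizontal distance between red_cover and park_plate below 0.025 m and z of red_cover in the frame of park_plate below 0.012 m and angle between red_cover's own z axis and vertical below 0.08 rad and linear speed of red_cover below 0.02 m/s and contact force between red_cover and the fingers below 0.2 N) or (horizontal distance between blue_cover and park_plate below 0.025 m and z of blue_cover in the frame of park_plate below 0.012 m and angle between blue_cover's own z axis and vertical below 0.08 rad and linear speed of blue_cover below 0.02 m/s and contact force between blue_cover and the fingers below 0.2 N) or (horizontal distance between yellow_cover and park_plate below 0.025 m and z of yellow_cover in the frame of park_plate below 0.012 m and angle between yellow_cover's own z axis and vertical below 0.08 rad and linear speed of yellow_cover below 0.02 m/s and contact force between yellow_cover and the fingers below 0.2 N))), for 0.2 s.
At the end, for the whole second after the job is handed in: the red cover lies in the fixture, the blue one on the blue plate and the yellow one on the yellow plate, each within 12 mm of the place's centre, flat (under 0.08 rad, underside within 4 mm of the seat), released and at rest; the lid stands open beyond 1.7 rad; the grey plate is thereby empty (horizontal distance between red_cover and fixture below 0.012 m and z of red_cover in the frame of fixture below 0.024 m and angle between each of red_cover, blue_cover, yellow_cover's own z axis and vertical below 0.08 rad and linear speed of each of red_cover, blue_cover, yellow_cover below 0.02 m/s and contact force between each of red_cover, blue_cover, yellow_cover and the fingers below 0.2 N and horizontal distance between blue_cover and blue_plate below 0.012 m and z of blue_cover in the frame of blue_plate below 0.012 m and horizontal distance between yellow_cover and yellow_plate below 0.012 m and z of yellow_cover in the frame of yellow_plate below 0.012 m and value of joint lid above 1.7 rad); the robot touches nothing.
It fails at once if the blue bin is moved by more than 20 mm (distance of parts_bin from where it was at the start of the episode above 0.02 m).
It fails at once if the wrench is moved by more than 20 mm (distance of wrench from where it was at the start of the episode above 0.02 m).
It fails at once if the red cover is dropped (falls free faster than 0.7 m/s, from more than about 25 mm) (linear speed of red_cover above 0.7 m/s and contact force between red_cover and the fingers below 0.2 N).
It fails at once if the blue cover is dropped (falls free faster than 0.7 m/s, from more than about 25 mm) (linear speed of blue_cover above 0.7 m/s and contact force between blue_cover and the fingers below 0.2 N).
It fails at once if the yellow cover is dropped (falls free faster than 0.7 m/s, from more than about 25 mm) (linear speed of yellow_cover above 0.7 m/s and contact force between yellow_cover and the fingers below 0.2 N).
It also fails if it takes over 128 s, if anything falls off the work surface, if the arm or the gripper's body presses on something with over 40 N, if the wrist force passes 120 N, or if a joint passes its speed limit or range.

## Working session

There is one attempt and no reset: what is moved stays moved. The work goes in short steps, Python scripts to look and compute and a shell command to move; the robot and the scene stay as the last step left them, time stands still between calls to the robot, and variables do not carry over. Pictures are saved under pics/ and viewed, at most 14 in all, crops included, and the job is handed in when it is done.

```bash
ls; mkdir -p pics; python3 - <<'E'
from cell import bot, imaging, finder
import cv2, numpy as np
s=bot.state(); print(s)
for c in ("top","side"):
    im=imaging.snapshot(c); cv2.imwrite(f"pics/{c}0.png",im[:,:,::-1])
    p=imaging.camera_params(c); print(c,np.round(p["intrinsics"],1).tolist(),np.round(p["camera_from_world"],3).tolist())
    for t in ("red_cover","blue_cover","yellow_cover","fixture","blue_plate","yellow_plate","park_plate","parts_bin","wrench"):
        print(t,[(round(d["conf"],2),np.round(d["location"],1).tolist()) for d in finder.mark_of(c,t)])
E
```

```text
pics
{'t': 0.0, 'joint_positions': array([-1.01048436,  0.50835917, -0.2375177 ,  1.50114641,  0.12568148,
        1.14889037, -0.15476472]), 'joint_vel': array([ 1.14006767e-03,  1.51586687e-03,  1.20469824e-03,  3.91805986e-04,
        4.96802319e-05,  1.39669769e-03, -1.09990655e-03]), 'effort': array([-3.77822416e-04, -6.20580697e+01, -2.18711458e+00, -2.49650520e+01,
        1.26947041e-02,  1.17700535e-02,  4.67885400e-06]), 'eef_pos': array([0.27441414, 0.56099806, 0.24441147]), 'ee_rot': array([-1.95933853e-04,  2.25431303e-01,  9.74258643e-01, -8.86799745e-04]), 'wrist_force': array([0.09939908, 0.66859517, 1.1149717 ]), 'torque': array([ 0.00931863, -0.03445177,  0.02267763]), 'grip_force': 0.0, 'width': 0.08538895314640796}
top [[375.3, 0.0, 320.3], [0.0, 375.3, 204.9], [0.0, 0.0, 1.0]] [[-0.018, -1.0, 0.013, 0.026], [-0.992, 0.016, -0.129, 0.539], [0.129, -0.015, -0.992, 0.892], [0.0, 0.0, 0.0, 1.0]]
red_cover [(0.97, [239.1, 371.5]), (0.92, [254.5, 312.8])]
blue_cover [(0.98, [203.0, 447.8])]
yellow_cover [(0.9, [207.7, 237.0]), (0.73, [220.7, 184.3])]
fixture [(0.73, [207.6, 235.5])]
blue_plate [(0.77, [238.2, 372.5])]
yellow_plate [(0.95, [201.6, 448.3])]
park_plate []
parts_bin [(0.6, [138.1, 439.4])]
wrench [(0.86, [279.1, 413.2]), (0.22, [241.1, 374.1])]
side [[408.2, 0.0, 315.0], [0.0, 408.2, 207.2], [0.0, 0.0, 1.0]] [[0.877, -0.48, -0.011, -0.467], [-0.266, -0.466, -0.844, 0.211], [0.4, 0.743, -0.536, 0.67], [0.0, 0.0, 0.0, 1.0]]
red_cover [(0.92, [249.7, 260.4]), (0.71, [275.1, 304.2])]
blue_cover [(0.81, [331.1, 413.3])]
yellow_cover [(0.62, [258.6, 374.9]), (0.6, [183.4, 272.4]), (0.41, [173.9, 247.9])]
fixture [(0.21, [295.9, 481.3])]
blue_plate [(0.8, [276.0, 301.5]), (0.55, [185.2, 272.9]), (0.33, [331.6, 415.0])]
yellow_plate [(0.55, [336.7, 412.2])]
park_plate [(0.71, [260.5, 372.5])]
parts_bin [(0.59, [294.5, 482.1])]
wrench [(0.84, [337.4, 283.7])]
```

View pics/top0.png

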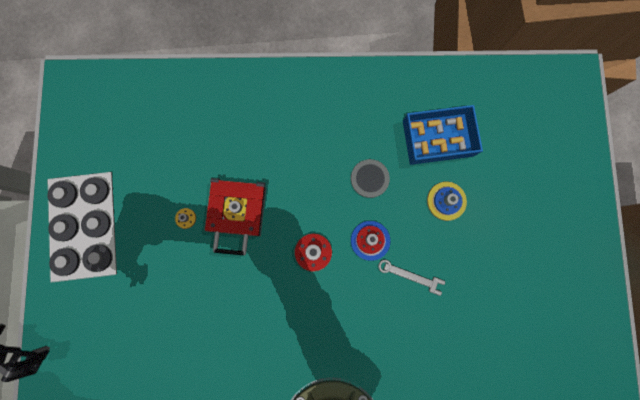

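View pics/side0.png

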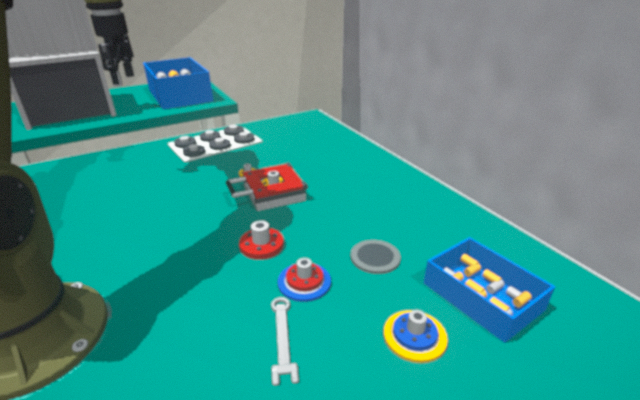

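The top view shows two candidates for each ambiguous cover:
- **Red:** a larger one on the bare bench at (313,252) and a smaller one on the blue plate at (371,240). The smaller one is meant.
- **Yellow:** a small one on the bench at (185,217) and a larger one in the fixture at (235,208). The larger one is meant.

The other pixels are blue cover (448,201), grey plate (370,179), bin (442,134), wrench (412,278) and handle (229,251). I'll confirm with a crop and measure.

```bash
cat > h.py <<'E'
from cell import bot, imaging, finder
import cv2, numpy as np
from scipy.spatial.transform import Rotation as R
def ray(cam,uv,z,P=None):
    p=P or imaging.camera_params(cam); K=np.array(p["intrinsics"]); T=np.array(p["camera_from_world"])
    o=-T[:3,:3].T@T[:3,3]; d=T[:3,:3].T@np.linalg.inv(K)@[uv[0],uv[1],1.]
    return o+d*(z-o[2])/d[2]
def proj(cam,X):
    p=imaging.camera_params(cam); T=np.array(p["camera_from_world"]); c=T[:3,:3]@X+T[:3,3]; c=np.array(p["intrinsics"])@c; return c[:2]/c[2]
def rot():
    q=bot.state()["ee_rot"]; return R.from_quat([q[1],q[2],q[3],q[0]])
def goto(target,yaw=None):
    """print shift in tool axes (and rz deg) to bring the TCP to target; yaw = world angle of tool x with tool down"""
    s=bot.state(); r=rot(); d=r.inv().apply(np.array(target)-s["eef_pos"])
    print("pos",np.round(s["eef_pos"],4),"shift",np.round(d,4))
    if yaw is not None:
        c,q=np.cos(yaw),np.sin(yaw); G=R.from_matrix(np.array([[c,q,0],[q,-c,0],[0,0,-1]]))
        print("rotvec deg",np.round((r.inv()*G).as_rotvec(degrees=True),2))
def blob(cam,mask,uv,z):
    n,l,st,ce=cv2.connectedComponentsWithStats(mask.astype(np.uint8))
    d=[np.hypot(*(ce[i]-uv))+(1e3 if st[i,4]<30 else 0) for i in range(1,n)]; i=1+int(np.argmin(d))
    ys,xs=np.where(l==i); h=cv2.convexHull(np.c_[xs,ys].astype(np.float32))
    P=imaging.camera_params(cam); W=np.array([ray(cam,q,z,P)[:2] for q in h[:,0]]).astype(np.float32)
    return W, cv2.minEnclosingCircle(W), st[i]
E
python3 - <<'E'
from h import *
im=imaging.snapshot("top"); hsv=cv2.cvtColor(im,cv2.COLOR_RGB2HSV); H,S,V=cv2.split(hsv)
red=((H<8)|(H>172))&(S>130)&(V>80); blue=(H>100)&(H<125)&(S>120); yel=(H>20)&(H<32)&(S>130); grey=(S<60)&(V>60)
for n,m,uv,z in (("blueplate",blue,(371,240),.008),("yelplate",yel,(448,201),.008),("park",grey|((S<70)),(370,179),.008),("redS",red,(371,240),.02),("redL",red,(313,252),.012),("blueC",blue,(448,201),.02),("yelS",yel,(185,217),.012),("lid",red,(235,208),.044),("yelC",yel,(235,208),.032),("wrench",grey,(412,278),.005)):
    W,(c,r),st=blob("top",m,uv,z); b=cv2.minAreaRect(W); print(n,np.round(c,4),"r",round(r,4),"rect",np.round(b[0],4),np.round(b[1],3),round(b[2],1),st)
    if n=="lid": print(np.round(cv2.boxPoints(b),4).tolist())
big=cv2.resize(im[150:300,160:490],None,fx=2.4,fy=2.4,interpolation=cv2.INTER_CUBIC); cv2.imwrite("pics/crop1.png",big[:,:,::-1])
E
```

```text
blueplate [ 0.451  -0.1075] r 0.0502 rect [ 0.4504 -0.1072] [0.096 0.098] 88.4 [351 221  39  40 534]
yelplate [ 0.548  -0.3066] r 0.0496 rect [ 0.5486 -0.3066] [0.095 0.096] 86.9 [428 182  38  38 442]
park [ 0.6102 -0.1115] r 0.0504 rect [ 0.6102 -0.1113] [0.095 0.1  ] 87.6 [ 351  159   38   39 1159]
redS [ 0.4522 -0.1057] r 0.0339 rect [ 0.4522 -0.1054] [0.064 0.066] 43.5 [357 226  27  28 421]
redL [0.4244 0.0366] r 0.046 rect [0.4246 0.0363] [0.089 0.09 ] 62.5 [295 234  37  37 789]
blueC [ 0.5471 -0.3057] r 0.0343 rect [ 0.5479 -0.3062] [0.066 0.067] 86.7 [435 187  27  27 400]
yelS [0.5143 0.356 ] r 0.0256 rect [0.5142 0.3562] [0.05  0.049] 62.7 [175 208  21  21 227]
lid [0.5343 0.2269] r 0.0862 rect [0.5364 0.2264] [0.129 0.125] 83.8 [ 205  180   59   55 2099]
[[0.46720001101493835, 0.1687999963760376], [0.59170001745224, 0.15530000627040863], [0.6055999994277954, 0.2838999927043915], [0.4810999929904938, 0.29739999771118164]]
yelC [0.5337 0.226 ] r 0.0345 rect [0.5342 0.2292] [0.054 0.053] 81.4 [223 197  24  24 278]
wrench [ 0.3584 -0.2054] r 0.085 rect [ 0.3591 -0.2052] [0.169 0.039] 69.6 [378 260  67  35 570]
```

View pics/crop1.png

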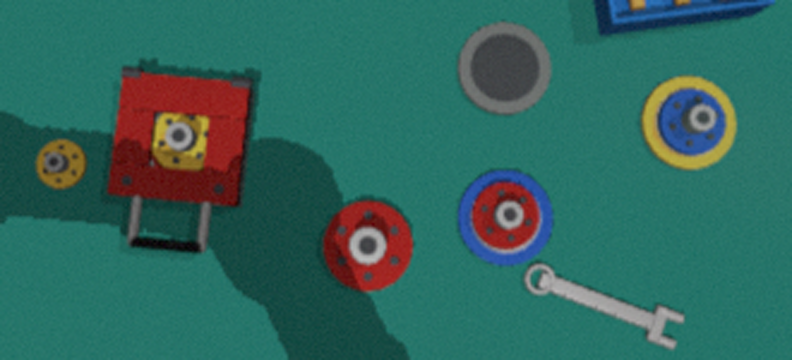

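The crop confirms it. The smaller red cover sits on the blue plate and the larger one is loose. The larger yellow cover is under the lid window and the smaller one is loose. Next is the handle.

```bash
python3 - <<'E'
from h import *
goto([.4296,.238,.15],np.radians(83.8))
E
```

```text
pos [0.2746 0.5615 0.2453] shift [-0.2814 -0.2225  0.0953]
rotvec deg [-0.   -0.   70.14]
```

```bash
python3 -m inch '[[0,0,7,-0.03,-0.024,0.01,0.04],[0,0,14,-0.06,-0.047,0.02,0.04],[0,0,21,-0.09,-0.07,0.03,0.04],[0,0,28,-0.12,-0.094,0.04,0.04],[0,0,35,-0.15,-0.118,0.05,0.04],[0,0,42,-0.18,-0.142,0.06,0.04],[0,0,49,-0.21,-0.166,0.07,0.04],[0,0,56,-0.24,-0.19,0.08,0.04]]' 25; python3 - <<'E'
from h import *
goto([.4296,.238,.15],np.radians(83.8))
E
```

```text
t: 1.72
eef_pos: [0.4073, 0.2837, 0.1652]
ee_rot: [0.0, 0.659, 0.752, 0.0]
wrist_force: [0.2, -0.6, 0.0]
width: 0.04
grip_force: 0.0
pos [0.4073 0.2837 0.1652] shift [-0.0483  0.0161  0.0152]
rotvec deg [ 0.04 -0.03 13.81]
```

```bash
python3 -m inch '[[0,0,7,-0.024,0.008,0.008,0.04],[0,0,13.8,-0.048,0.016,0.015,0.04],[0,0,13.8,-0.048,0.016,0.015,0.04],[0,0,13.8,-0.048,0.016,0.015,0.04]]'; python3 - <<'E'
from h import *
im=imaging.snapshot("wrist"); cv2.imwrite("pics/w1.png",im[:,:,::-1])
print(proj("wrist",np.array([.4296,.238,.039])),proj("wrist",np.array([.534,.2267,.06])),proj("wrist",np.array([.4296,.238,.039])+.035*np.array([.108,.994,0])))
goto([.4296,.238,.036],np.radians(83.8))
E
```

```text
t: 2.05
eef_pos: [0.4297, 0.2387, 0.1501]
ee_rot: [0.0, 0.743, 0.669, -0.0]
wrist_force: [-0.4, 1.0, 1.4]
width: 0.0398
grip_force: 0.0
[320.98031611 202.33456749] [457.40642681 211.94523057] [321.30495362 160.9397492 ]
pos [0.4293 0.2402 0.1504] shift [-0.0022  0.0005  0.1144]
rotvec deg [-0.   -0.02  0.38]
```

View pics/w1.png

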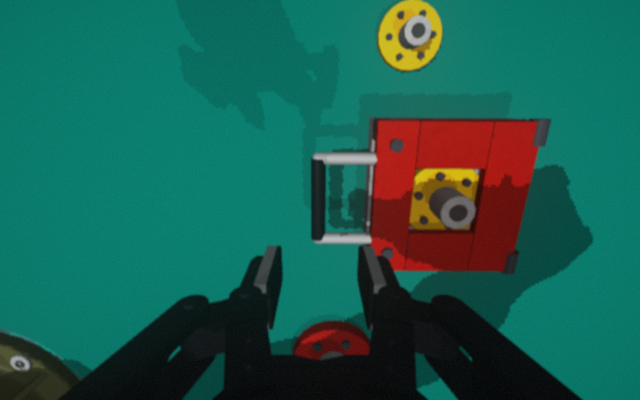

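The wrist view shows the bar centred at (319,199), where (321,202) was predicted, and the hub at (458,211) matches its prediction. Going down to pinch.

```bash
python3 -m inch '[[0,0,0.3,0,0,0.03,0.04],[0,0,0.3,0,0,0.06,0.04],[0,0,0.3,0,-0.001,0.09,0.04],[0,0,0.3,0,-0.001,0.114,0.04],[0,0,0.3,0,-0.001,0.114,0.04]]' && python3 -m inch '[[0,0,0,0,0,0,0.0],[0,0,0,0,0,0,0.0],[0,0,0,0,0,0,0],[0,0,0,0,0,0,0],[0,0,0,0,0,0,0]]' 30
```

```text
t: 2.52
eef_pos: [0.4256, 0.2408, 0.0329]
ee_rot: [-0.001, 0.743, 0.67, -0.003]
wrist_force: [-0.1, 0.2, -0.4]
width: 0.04
grip_force: 0.0
t: 2.93
eef_pos: [0.4287, 0.2412, 0.0377]
ee_rot: [-0.0, 0.744, 0.668, 0.001]
wrist_force: [-1.9, 2.6, 6.7]
width: 0.0108
grip_force: 29.9
```

```bash
python3 -m inch '[[0,0,0,0,0.001,-0.02,0],[0,0,0,0,0.005,-0.04,0],[0,0,0,0,0.011,-0.06,0],[0,0,0,0,0.019,-0.0785,0],[0,0,0,0,0.03,-0.096,0],[0,0,0,0,0.042,-0.112,0],[0,0,0,0,0.0565,-0.1265,0],[0,0,0,0,0.0725,-0.139,0]]'; python3 - <<'E'
from h import *
cv2.imwrite("pics/s2.png",imaging.snapshot("side")[:,:,::-1])
E
```

```text
t: 3.6
eef_pos: [0.4961, 0.2336, 0.1773]
ee_rot: [-0.003, 0.743, 0.669, -0.002]
wrist_force: [-12.4, 2.9, 12.2]
width: 0.011
grip_force: 30.4
```

View pics/s2.png

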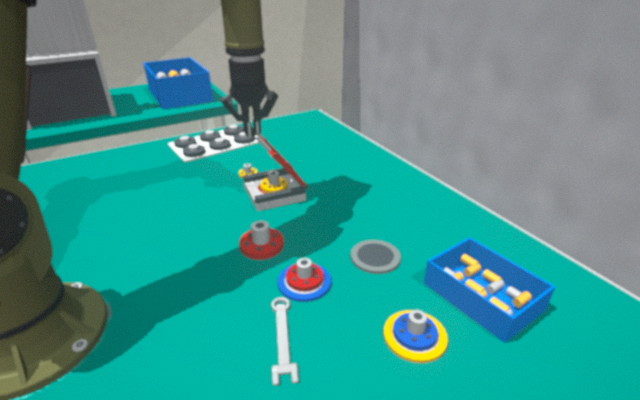

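The lid is swinging with the handle: its red edge is at (280,160), about half open. Continuing over the top.

```bash
python3 -m inch '[[0,0,0,0,0.0175,-0.0105,0],[0,0,0,0,0.036,-0.019,0],[0,0,0,0,0.055,-0.0255,0],[0,0,0,0,0.075,-0.029,0],[0,0,0,0,0.0955,-0.0305,0],[0,0,0,0,0.116,-0.0295,0],[0,0,0,0,0.136,-0.0265,0],[0,0,0,0,0.149,-0.0225,0]]'&& python3 -m inch '[[0,0,0,0,0,0,0],[0,0,0,0,0.003,0.001,0],[0,0,0,0,0.003,0.001,0],[0,0,0,0,0.003,0.001,0.04],[0,0,0,0,0.003,0.001,0.04],[0,0,0,0,0.003,0.001,0.04]]'
```

```text
t: 4.32
eef_pos: [0.6503, 0.2163, 0.1991]
ee_rot: [0.0, 0.744, 0.668, 0.001]
wrist_force: [0.1, 1.2, 5.7]
width: 0.0112
grip_force: 32.8
t: 4.82
eef_pos: [0.6508, 0.2157, 0.1967]
ee_rot: [-0.0, 0.744, 0.668, -0.0]
wrist_force: [-0.3, -0.1, 0.3]
width: 0.04
grip_force: 0.0
```

```bash
python3 -m inch '[[0,0,0,0,0,-0.03,0.04],[0,0,0,0,0,-0.06,0.05],[0,0,0,0,0,-0.09,0.06],[0,0,0,0,-0.04,-0.09,0.06],[0,0,0,0,-0.08,-0.09,0.06],[0,0,0,0,-0.116,-0.09,0.06],[0,0,0,0,-0.116,-0.09,0.06],[0,0,0,0,-0.116,-0.09,0.06]]'; python3 - <<'E'
from h import *
im=imaging.snapshot("wrist"); cv2.imwrite("pics/w3.png",im[:,:,::-1])
g=np.hstack([im,imaging.snapshot("side")[100:400,200:520].repeat(1,0).copy() if 0 else cv2.resize(imaging.snapshot("side")[100:260,150:406],(640,400))])
cv2.imwrite("pics/w3.png",cv2.resize(g,(800,250))[:,:,::-1])
print(proj("wrist",np.array([.534,.2267,.06])),proj("wrist",np.array([.534,.2267,.032])))
goto([.534,.2267,.10],np.radians(83.8))
E
```

```text
t: 5.48
eef_pos: [0.534, 0.229, 0.2874]
ee_rot: [-0.0, 0.743, 0.669, -0.0]
wrist_force: [0.6, 1.1, -0.1]
width: 0.06
grip_force: 0.0
[317.75478247 170.52167775] [317.85568162 165.59069768]
pos [0.5367 0.2282 0.2872] shift [-0.0018 -0.0027  0.1872]
rotvec deg [ 0.06 -0.    0.03]
```

View pics/w3.png

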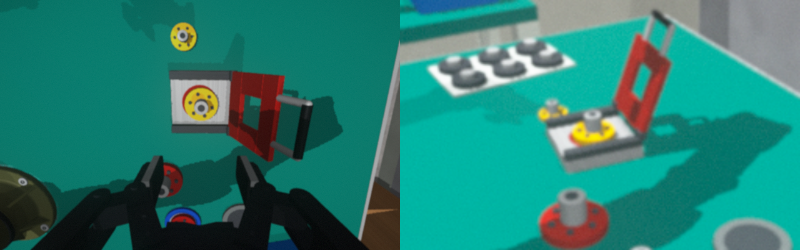

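The lid stands open past vertical at (260,115), and the handle is up. The yellow hub is at about (323,171) in full-resolution pixels. I'll measure it and the seat exactly.

```bash
python3 - <<'E'
from h import *
f=[]
for k in range(2):
    im=imaging.snapshot("wrist"); P=imaging.camera_params("wrist"); hsv=cv2.cvtColor(im,cv2.COLOR_RGB2HSV); H,S,V=cv2.split(hsv)
    yel=(H>20)&(H<32)&(S>130); red=((H<8)|(H>172))&(S>110)&(V>60)
    for n,m,z in (("yelC",yel,.03),("seat+cover",((yel|red)&(np.arange(640)[None]<366)),.02)):
        W,(c,r),st=blob("wrist",m,(321,165),z); print(n,np.round(c,4),round(r,4),st)
    for d in finder.mark_of("wrist","fixture"): print("fixture",d["conf"],ray("wrist",d["location"][::-1],0.0,P))
    c=finder.mark_of("wrist","yellow_cover"); print([(round(d["conf"],2),np.round(ray("wrist",d["location"][::-1],.02,P),4)) for d in c])
    print(bot.state()["eef_pos"])
cv2.imwrite("pics/w4.png",cv2.resize(im[90:230,250:420],None,fx=3.5,fy=3.5,interpolation=cv2.INTER_CUBIC)[:,:,::-1])
E
```

```text
yelC [0.5356 0.2245] 0.0347 [ 293  140   53   53 1625]
seat+cover [0.5341 0.2252] 0.0387 [ 290  136   56   57 1829]
[(0.63, array([0.5165, 0.357 , 0.02  ])), (0.55, array([0.5337, 0.2262, 0.02  ]))]
[0.53722688 0.22799126 0.28647308]
yelC [0.5351 0.2246] 0.0348 [ 293  140   53   53 1627]
seat+cover [0.533  0.2252] 0.0388 [ 289  136   57   57 1832]
[(0.89, array([0.5174, 0.3566, 0.02  ])), (0.72, array([0.5358, 0.2253, 0.02  ]))]
[0.53673915 0.22816462 0.2863458 ]
```

View pics/w4.png

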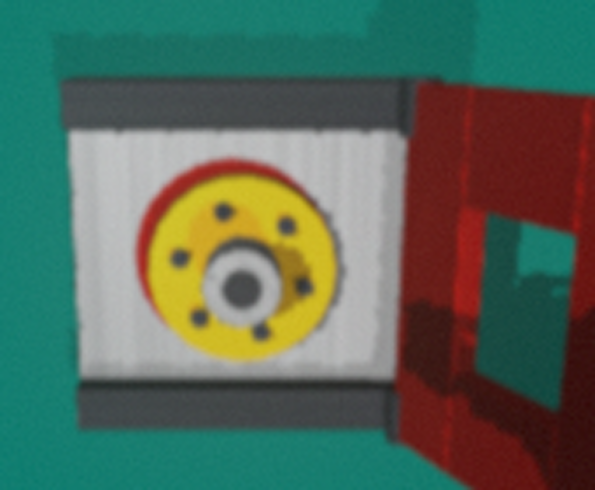

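The crop shows the cover (240,265) about 2 mm off its red seat circle. I'll use seat (0.534,0.226) and cover (0.535,0.225). Going down to grip.

```bash
python3 -m inch '[[0,0,0,-0.001,0,0.035,0.05],[0,0,0,-0.002,-0.001,0.07,0.05],[0,0,0,-0.003,-0.0015,0.105,0.05],[0,0,0,-0.003,-0.0015,0.14,0.05],[0,0,0,-0.003,-0.0015,0.175,0.05],[0,0,0,-0.003,-0.0015,0.2,0.05],[0,0,0,-0.003,-0.0015,0.2,0.05]]' 40; python3 - <<'E'
from h import *
goto([.535,.225,.051],np.radians(83.8))
E
```

```text
t: 6.47
eef_pos: [0.5315, 0.2243, 0.0816]
ee_rot: [-0.001, 0.744, 0.668, -0.004]
wrist_force: [-0.3, -0.5, 0.1]
width: 0.05
grip_force: 0.0
pos [0.5315 0.2243 0.0816] shift [0.0012 0.0036 0.0305]
rotvec deg [-0.44  0.27  0.03]
```

```bash
python3 -m inch '[[0,0,0,0,0,0.012,0.05],[0,0,0,0,0,0.024,0.05],[0,0,0,0,0,0.034,0.05],[0,0,0,0,0,0.034,0.05],[0,0,0,0,0,0.034,0.05]]'; python3 - <<'E'
from h import *
goto([.535,.225,.051],np.radians(83.8))
E
```

```text
t: 6.88
eef_pos: [0.5346, 0.2257, 0.0533]
ee_rot: [0.0, 0.744, 0.668, 0.0]
wrist_force: [-0.4, 0.3, -0.2]
width: 0.0502
grip_force: 0.0
pos [0.5346 0.2257 0.0533] shift [-0.0006  0.0005  0.0023]
rotvec deg [ 0.   -0.    0.03]
```

Aligned. Close on the hub, then lift.

```bash
python3 -m inch '[[0,0,0,0,0,0.001,0.02],[0,0,0,0,0,0.001,0.02],[0,0,0,0,0,0.001,0.02],[0,0,0,0,0,0.001,0.02],[0,0,0,0,0,0.001,0.02]]' 45 && python3 -m inch '[[0,0,0,0,0,-0.01,0.02],[0,0,0,0,0,-0.03,0.02],[0,0,0,0,0,-0.06,0.02],[0,0,0,0,0,-0.09,0.02],[0,0,0,0,0,-0.12,0.02],[0,0,0,0,0,-0.12,0.02]]'; python3 - <<'E'
from h import *
goto([.6102,-.1115,.12],np.radians(83.8))
E
```

```text
t: 7.3
eef_pos: [0.5351, 0.2259, 0.053]
ee_rot: [0.0, 0.744, 0.668, 0.001]
wrist_force: [-0.3, -0.3, 5.8]
width: 0.0261
grip_force: 44.4
t: 7.8
eef_pos: [0.5366, 0.2264, 0.178]
ee_rot: [0.001, 0.744, 0.668, 0.004]
wrist_force: [1.6, 1.3, -2.8]
width: 0.0263
grip_force: 45.1
pos [0.5366 0.2264 0.178 ] shift [-0.3283  0.1091  0.0574]
rotvec deg [ 0.43 -0.26  0.02]
```

```bash
python3 -m inch '[[0,0,0,-0.01,0.003,0,0.02],[0,0,0,-0.035,0.012,0,0.02],[0,0,0,-0.07,0.023,0,0.02],[0,0,0,-0.105,0.035,0,0.02],[0,0,0,-0.14,0.046,0,0.02],[0,0,0,-0.175,0.058,0,0.02],[0,0,0,-0.21,0.07,0,0.02],[0,0,0,-0.24,0.08,0,0.02]]' && python3 -m inch '[[0,0,0,-0.03,0.01,0.01,0.02],[0,0,0,-0.06,0.02,0.025,0.02],[0,0,0,-0.08,0.027,0.045,0.02],[0,0,0,-0.088,0.029,0.06,0.02],[0,0,0,-0.088,0.029,0.06,0.02],[0,0,0,-0.088,0.029,0.06,0.02]]'; python3 - <<'E'
from h import *
goto([.6102,-.1115,.0405],np.radians(83.8))
im=imaging.snapshot("wrist"); cv2.imwrite("pics/w5.png",im[:,:,::-1])
E
```

```text
t: 8.47
eef_pos: [0.5867, -0.0256, 0.1701]
ee_rot: [-0.001, 0.745, 0.667, -0.002]
wrist_force: [1.0, -0.3, -3.4]
width: 0.0265
grip_force: 45.0
t: 8.97
eef_pos: [0.6054, -0.1126, 0.1098]
ee_rot: [-0.002, 0.745, 0.668, -0.002]
wrist_force: [0.3, 1.0, -3.1]
width: 0.0267
grip_force: 44.9
pos [ 0.6054 -0.1126  0.1098] shift [0.0016 0.005  0.0693]
rotvec deg [-0.3  -0.02 -0.05]
```

View pics/w5.png

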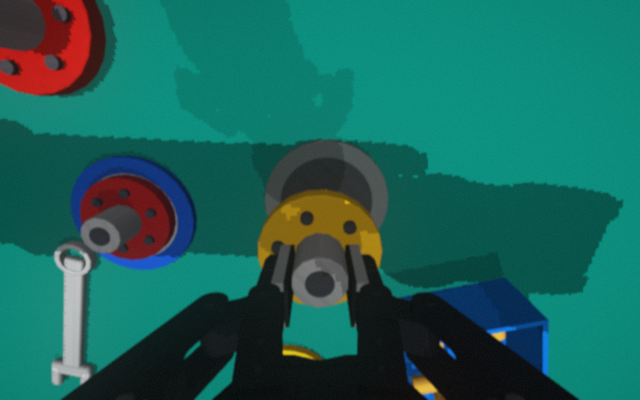

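The yellow cover is held level at (320,240) and the grey plate shows at (326,197), about 5 mm further in +x. Lowering it.

```bash
python3 -m inch '[[0,0,0,0,0.004,0.015,0.02],[0,0,0,0.001,0.005,0.035,0.02],[0,0,0,0.001,0.005,0.05,0.02],[0,0,0,0.001,0.005,0.06,0.02],[0,0,0,0.001,0.005,0.064,0.02],[0,0,0,0.001,0.005,0.064,0.02]]'; python3 - <<'E'
from h import *
goto([.6102,-.1115,.0405],np.radians(83.8)); print(bot.state()["wrist_force"])
E
```

```text
t: 9.52
eef_pos: [0.6123, -0.1107, 0.0476]
ee_rot: [-0.0, 0.744, 0.669, -0.0]
wrist_force: [0.1, -0.4, -2.3]
width: 0.0262
grip_force: 45.0
pos [ 0.6123 -0.1107  0.0476] shift [-0.001  -0.002   0.0071]
rotvec deg [-0.05 -0.02  0.11]
[ 0.05950047 -0.40196788 -2.34098032]
```

```bash
python3 -m inch '[[0,0,0,0,-0.001,0.002,0.02],[0,0,0,0,-0.001,0.004,0.02],[0,0,0,0,-0.001,0.006,0.02],[0,0,0,0,-0.001,0.0065,0.02],[0,0,0,0,-0.001,0.0065,0.02],[0,0,0,0,-0.001,0.0065,0.02]]'
```

```text
t: 10.02
eef_pos: [0.6116, -0.1117, 0.0415]
ee_rot: [0.0, 0.744, 0.668, 0.0]
wrist_force: [0.5, 0.0, -3.6]
width: 0.0264
grip_force: 45.0
```

```bash
python3 -m inch '[[0,0,0,0,0,0.001,0.02],[0,0,0,0,0,0.002,0.02],[0,0,0,0,0,0.002,0.02],[0,0,0,0,0,0.002,0.02]]'&& python3 -m inch '[[0,0,0,0,0,0,0.035],[0,0,0,0,0,0,0.05],[0,0,0,0,0,0,0.05],[0,0,0,0,0,0,0.05],[0,0,0,0,0,0,0.05]]'; python3 -m inch '[[0,0,0,0,0,-0.03,0.05],[0,0,0,0,0,-0.06,0.05],[0,0,0,0,0,-0.09,0.05],[0,0,0,0,0,-0.12,0.05],[0,0,0,0,0,-0.12,0.05],[0,0,0,0,0,-0.12,0.05]]'; python3 - <<'E'
from h import *
im=imaging.snapshot("top"); hsv=cv2.cvtColor(im,cv2.COLOR_RGB2HSV); H,S,V=cv2.split(hsv)
cv2.imwrite("pics/t6.png",im[:,:,::-1])
yel=(H>20)&(H<32)&(S>130); 
W,(c,r),st=blob("top",yel,(370,179),.02); print(c,r)
goto([.4515,-.1065,.15],np.radians(83.8))
E
```

```text
t: 10.35
eef_pos: [0.6117, -0.1117, 0.0409]
ee_rot: [0.0, 0.744, 0.668, 0.0]
wrist_force: [-4.2, 1.5, 9.9]
width: 0.0262
grip_force: 46.3
t: 10.77
eef_pos: [0.6116, -0.1117, 0.0392]
ee_rot: [0.0, 0.744, 0.668, -0.0]
wrist_force: [0.8, -0.4, 0.8]
width: 0.0501
grip_force: 0.0
t: 11.27
eef_pos: [0.6126, -0.1119, 0.1612]
ee_rot: [0.002, 0.744, 0.668, 0.001]
wrist_force: [-0.1, 0.6, -0.8]
width: 0.0498
grip_force: 0.0
(0.6113057136535645, -0.11203253269195557) 0.03528468310832977
pos [ 0.6116 -0.1116  0.1596] shift [-0.0121 -0.1597  0.0095]
rotvec deg [ 0.05 -0.    0.04]
```

Yellow is parked at the centre of the grey plate. Red is next.

```bash
python3 -m inch '[[0,0,0,-0.002,-0.02,0,0.05],[0,0,0,-0.005,-0.055,0,0.05],[0,0,0,-0.008,-0.09,0,0.05],[0,0,0,-0.01,-0.125,0,0.05],[0,0,0,-0.011,-0.15,0,0.05],[0,0,0,-0.011,-0.159,0,0.05],[0,0,0,-0.011,-0.159,0,0.05],[0,0,0,-0.011,-0.159,0,0.05]]'; python3 - <<'E'
from h import *
im=imaging.snapshot("wrist"); hsv=cv2.cvtColor(im,cv2.COLOR_RGB2HSV); H,S,V=cv2.split(hsv); cv2.imwrite("pics/w7.png",im[:,:,::-1])
red=((H<8)|(H>172))&(S>110)&(V>60); blue=(H>100)&(H<125)&(S>120)
W,(c,r),st=blob("wrist",red,proj("wrist",np.array([.4515,-.1065,.02])),.02); print("red",c,r)
W,(c2,r),st=blob("wrist",blue,proj("wrist",np.array([.4515,-.1065,.008])),.008); print("bluepl",c2,r)
goto([c[0],c[1],.040],np.radians(83.8))
E
```

```text
t: 11.98
eef_pos: [0.4529, -0.1054, 0.159]
ee_rot: [0.0, 0.744, 0.668, 0.0]
wrist_force: [-0.4, 0.3, 0.1]
width: 0.0502
grip_force: 0.0
red (0.45223504304885864, -0.10477544367313385) 0.03440769016742706
bluepl (0.4506502151489258, -0.10697564482688904) 0.04988263174891472
pos [ 0.4537 -0.1054  0.159 ] shift [ 0.0005 -0.0016  0.119 ]
rotvec deg [0.04 0.   0.07]
```

```bash
python3 -m inch '[[0,0,0,0,-0.001,0.03,0.05],[0,0,0,0,-0.001,0.06,0.05],[0,0,0,0,-0.001,0.085,0.05],[0,0,0,0,-0.001,0.105,0.05],[0,0,0,0,-0.001,0.118,0.05],[0,0,0,0,-0.001,0.118,0.05],[0,0,0,0,-0.001,0.118,0.05]]' && python3 -m inch '[[0,0,0,0,0,0,0.02],[0,0,0,0,0,0,0.02],[0,0,0,0,0,0,0.02],[0,0,0,0,0,0,0.02],[0,0,0,0,0,0,0.02]]' 45 && python3 -m inch '[[0,0,0,0,0,-0.01,0.02],[0,0,0,0,0,-0.03,0.02],[0,0,0,0,0,-0.06,0.02],[0,0,0,0,0,-0.09,0.02],[0,0,0,0,0,-0.12,0.02],[0,0,0,0,0,-0.14,0.02],[0,0,0,0,0,-0.14,0.02],[0,0,0,0,0,-0.14,0.02]]'; python3 - <<'E'
from h import *
goto([.534,.226,.18],np.radians(83.8))
E
```

```text
t: 12.62
eef_pos: [0.452, -0.1053, 0.0404]
ee_rot: [-0.001, 0.744, 0.668, -0.0]
wrist_force: [-0.5, -0.4, 0.9]
width: 0.0498
grip_force: 0.0
t: 13.03
eef_pos: [0.4523, -0.1055, 0.0422]
ee_rot: [0.001, 0.744, 0.668, 0.001]
wrist_force: [0.7, 0.5, 6.4]
width: 0.0265
grip_force: 44.9
t: 13.7
eef_pos: [0.4513, -0.1053, 0.1819]
ee_rot: [0.001, 0.744, 0.668, 0.001]
wrist_force: [-0.1, -0.4, -4.1]
width: 0.0267
grip_force: 45.3
pos [ 0.4513 -0.1053  0.1819] shift [0.3382 0.0467 0.002 ]
rotvec deg [ 0.11 -0.    0.05]
```

```bash
python3 -m inch '[[0,0,0,0.01,0.001,0,0.02],[0,0,0,0.035,0.005,0,0.02],[0,0,0,0.07,0.01,0,0.02],[0,0,0,0.105,0.0145,0,0.02],[0,0,0,0.14,0.019,0,0.02],[0,0,0,0.175,0.024,0,0.02],[0,0,0,0.21,0.029,0,0.02],[0,0,0,0.245,0.034,0,0.02]]' && python3 -m inch '[[0,0,0,0.035,0.005,0,0.02],[0,0,0,0.065,0.009,0,0.02],[0,0,0,0.083,0.012,0,0.02],[0,0,0,0.092,0.013,0.02,0.02],[0,0,0,0.092,0.013,0.04,0.02],[0,0,0,0.092,0.013,0.06,0.02],[0,0,0,0.092,0.013,0.06,0.02],[0,0,0,0.092,0.013,0.06,0.02]]'; python3 - <<'E'
from h import *
goto([.534,.226,.053],np.radians(83.8))
E
```

```text
t: 14.37
eef_pos: [0.5101, 0.1371, 0.1792]
ee_rot: [-0.001, 0.744, 0.668, -0.002]
wrist_force: [0.0, 0.3, -3.7]
width: 0.0263
grip_force: 45.2
t: 15.03
eef_pos: [0.5323, 0.2247, 0.1189]
ee_rot: [-0.001, 0.744, 0.668, -0.003]
wrist_force: [-0.5, 0.6, -1.9]
width: 0.0264
grip_force: 45.1
pos [0.5323 0.2247 0.1189] shift [0.0017 0.0019 0.0659]
rotvec deg [-0.29  0.15  0.07]
```

```bash
python3 -m inch '[[0,0,0,0,0,0.015,0.02],[0,0,0,0,0,0.035,0.02],[0,0,0,0,0,0.05,0.02],[0,0,0,0,0,0.06,0.02],[0,0,0,0,0,0.062,0.02],[0,0,0,0,0,0.062,0.02],[0,0,0,0,0,0.062,0.02]]';  python3 - <<'E'
from h import *
im=imaging.snapshot("wrist"); cv2.imwrite("pics/w8.png",im[:,:,::-1])
goto([.534,.226,.053],np.radians(83.8))
E
```

```text
t: 15.62
eef_pos: [0.5347, 0.2249, 0.0602]
ee_rot: [0.0, 0.744, 0.668, 0.001]
wrist_force: [0.6, 0.1, -3.0]
width: 0.0265
grip_force: 45.2
pos [0.5348 0.2249 0.0604] shift [ 0.001  -0.001   0.0074]
rotvec deg [ 0.08 -0.05  0.03]
```

View pics/w8.png

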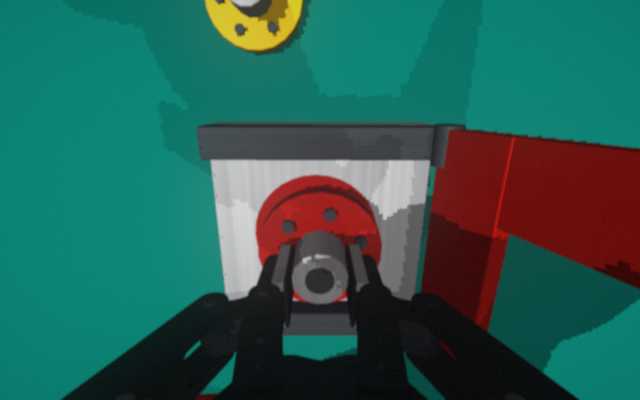

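The red cover (320,235) hangs just over its seat circle, visible behind it at (318,190), with the lid clear on the right. Lowering it.

```bash
python3 -m inch '[[0,0,0,0.001,-0.001,0.002,0.02],[0,0,0,0.001,-0.001,0.004,0.02],[0,0,0,0.001,-0.001,0.005,0.02],[0,0,0,0.001,-0.001,0.006,0.02],[0,0,0,0.001,-0.001,0.006,0.02],[0,0,0,0.001,-0.001,0.006,0.02]]'
```

```text
t: 16.17
eef_pos: [0.5333, 0.226, 0.0543]
ee_rot: [-0.0, 0.744, 0.668, 0.0]
wrist_force: [-3.9, -0.2, 6.4]
width: 0.0255
grip_force: 46.3
```

```bash
python3 -m inch '[[0,0,0,0,0,0.001,0.02],[0,0,0,0,0,0.001,0.02],[0,0,0,0,0,0.001,0.02]]'
```

```text
t: 16.42
eef_pos: [0.5333, 0.226, 0.0542]
ee_rot: [-0.0, 0.744, 0.668, 0.001]
wrist_force: [-5.4, -1.4, 15.1]
width: 0.0263
grip_force: 47.1
```

In contact with the seat. Release, rise and go to the blue cover.

```bash
python3 -m inch '[[0,0,0,0,0,-0.001,0.03],[0,0,0,0,0,-0.001,0.05],[0,0,0,0,0,-0.001,0.05],[0,0,0,0,0,-0.001,0.05],[0,0,0,0,0,-0.001,0.05]]' && python3 -m inch '[[0,0,0,0,0,-0.03,0.05],[0,0,0,0,0,-0.06,0.05],[0,0,0,0,0,-0.09,0.05],[0,0,0,0,0,-0.12,0.05],[0,0,0,0,0,-0.12,0.05],[0,0,0,0,0,-0.12,0.05]]'; python3 - <<'E'
from h import *
im=imaging.snapshot("wrist"); hsv=cv2.cvtColor(im,cv2.COLOR_RGB2HSV); H,S,V=cv2.split(hsv); cv2.imwrite("pics/w9.png",im[:,:,::-1])
red=((H<8)|(H>172))&(S>110)&(V>60)
W,(c,r),st=blob("wrist",red,proj("wrist",np.array([.534,.226,.03])),.028); print("red",c,r)
goto([.548,-.3062,.175],np.radians(83.8))
E
```

```text
t: 16.83
eef_pos: [0.5333, 0.2257, 0.0531]
ee_rot: [0.0, 0.744, 0.668, -0.0]
wrist_force: [-1.6, 0.2, 0.2]
width: 0.0501
grip_force: 0.0
t: 17.33
eef_pos: [0.5342, 0.2261, 0.175]
ee_rot: [0.001, 0.744, 0.668, 0.002]
wrist_force: [-0.1, -0.9, -1.6]
width: 0.0499
grip_force: 0.0
red (0.5306577682495117, 0.22755511105060577) 0.037248898297548294
pos [0.5333 0.2258 0.1735] shift [-0.5273  0.0717 -0.0017]
rotvec deg [ 0.04 -0.03  0.04]
```

```bash
python3 -m inch '[[0,0,0,-0.02,0.003,0,0.05],[0,0,0,-0.055,0.007,0,0.05],[0,0,0,-0.09,0.012,0,0.05],[0,0,0,-0.125,0.017,0,0.05],[0,0,0,-0.16,0.022,0,0.05],[0,0,0,-0.195,0.027,0,0.05],[0,0,0,-0.23,0.031,0,0.05],[0,0,0,-0.265,0.036,0,0.05]]' && python3 -m inch '[[0,0,0,-0.035,0.005,0,0.05],[0,0,0,-0.07,0.01,0,0.05],[0,0,0,-0.105,0.014,0,0.05],[0,0,0,-0.14,0.019,0,0.05],[0,0,0,-0.175,0.024,0,0.05],[0,0,0,-0.21,0.029,0,0.05],[0,0,0,-0.24,0.033,0,0.05],[0,0,0,-0.262,0.036,0,0.05]]' && python3 -m inch '[[0,0,0,0,0,0,0.05],[0,0,0,0,0,0,0.05]]'; python3 - <<'E'
from h import *
im=imaging.snapshot("wrist"); hsv=cv2.cvtColor(im,cv2.COLOR_RGB2HSV); H,S,V=cv2.split(hsv); cv2.imwrite("pics/w10.png",im[:,:,::-1])
yel=(H>20)&(H<32)&(S>130); blue=(H>100)&(H<125)&(S>120)
W,(c,r),st=blob("wrist",blue,proj("wrist",np.array([.548,-.306,.02])),.02); print("blue",c,r)
W,(c2,r),st=blob("wrist",yel,proj("wrist",np.array([.548,-.306,.008])),.008); print("yelpl",c2,r)
goto([c[0],c[1],.040],np.radians(83.8))
E
```

```text
t: 18.05
eef_pos: [0.5394, -0.0432, 0.1716]
ee_rot: [-0.001, 0.744, 0.668, -0.001]
wrist_force: [0.9, -0.1, -0.4]
width: 0.0503
grip_force: 0.0
t: 18.72
eef_pos: [0.5467, -0.3093, 0.1713]
ee_rot: [-0.001, 0.745, 0.667, -0.001]
wrist_force: [0.5, 0.0, -0.4]
width: 0.0501
grip_force: 0.0
t: 18.88
eef_pos: [0.547, -0.3071, 0.1712]
ee_rot: [-0.001, 0.745, 0.667, -0.001]
wrist_force: [0.6, 0.9, 0.8]
width: 0.0504
grip_force: 0.0
blue (0.5478872060775757, -0.3037857711315155) 0.03451821580529213
yelpl (0.5483173727989197, -0.304580956697464) 0.049797482788562775
pos [ 0.5476 -0.3053  0.1715] shift [0.0013 0.0005 0.1315]
rotvec deg [-0.16 -0.1   0.  ]
```

```bash
python3 -m inch '[[0,0,0,0.001,0,0.03,0.05],[0,0,0,0.001,0,0.06,0.05],[0,0,0,0.001,0,0.09,0.05],[0,0,0,0.001,0,0.115,0.05],[0,0,0,0.001,0,0.13,0.05],[0,0,0,0.001,0,0.13,0.05],[0,0,0,0.001,0,0.13,0.05]]' && python3 -m inch '[[0,0,0,0,0,0,0.02],[0,0,0,0,0,0,0.02],[0,0,0,0,0,0,0.02],[0,0,0,0,0,0,0.02],[0,0,0,0,0,0,0.02]]' 45 && python3 -m inch '[[0,0,0,0,0,-0.01,0.02],[0,0,0,0,0,-0.03,0.02],[0,0,0,0,0,-0.06,0.02],[0,0,0,0,0,-0.09,0.02],[0,0,0,0,0,-0.11,0.02],[0,0,0,0,0,-0.11,0.02],[0,0,0,0,0,-0.11,0.02]]'; python3 - <<'E'
from h import *
goto([.4508,-.1072,.15],np.radians(83.8))
E
```

```text
t: 19.52
eef_pos: [0.5482, -0.3029, 0.0424]
ee_rot: [-0.001, 0.743, 0.669, -0.0]
wrist_force: [-0.4, -0.2, 0.0]
width: 0.0499
grip_force: 0.0
t: 19.93
eef_pos: [0.5493, -0.3049, 0.045]
ee_rot: [0.001, 0.744, 0.668, 0.001]
wrist_force: [-0.6, 1.9, 7.5]
width: 0.0264
grip_force: 44.7
t: 20.52
eef_pos: [0.5487, -0.3053, 0.1546]
ee_rot: [0.001, 0.744, 0.668, 0.0]
wrist_force: [-0.5, 0.9, -4.0]
width: 0.0261
grip_force: 45.0
pos [ 0.5487 -0.3053  0.1546] shift [ 0.1864 -0.1186  0.0042]
rotvec deg [0.13 0.06 0.03]
```

```bash
python3 -m inch '[[0,0,0,0.01,-0.006,0,0.02],[0,0,0,0.037,-0.024,0,0.02],[0,0,0,0.065,-0.041,0,0.02],[0,0,0,0.093,-0.059,0,0.02],[0,0,0,0.121,-0.077,0,0.02],[0,0,0,0.149,-0.095,0,0.02],[0,0,0,0.172,-0.11,0,0.02],[0,0,0,0.186,-0.118,0,0.02]]' && python3 -m inch '[[0,0,0,0,0,0.02,0.02],[0,0,0,0,0,0.045,0.02],[0,0,0,0,0,0.07,0.02],[0,0,0,0,0,0.09,0.02],[0,0,0,0,0,0.1,0.02],[0,0,0,0,0,0.1,0.02],[0,0,0,0,0,0.1,0.02]]'; python3 - <<'E'
from h import *
goto([.4508,-.1072,.044],np.radians(83.8))
E
```

```text
t: 21.18
eef_pos: [0.4478, -0.1041, 0.1517]
ee_rot: [-0.002, 0.743, 0.669, -0.001]
wrist_force: [0.6, -0.1, -3.7]
width: 0.0264
grip_force: 45.0
t: 21.77
eef_pos: [0.4498, -0.1072, 0.0522]
ee_rot: [-0.001, 0.744, 0.668, -0.001]
wrist_force: [0.2, 0.0, -2.9]
width: 0.0264
grip_force: 45.0
pos [ 0.4498 -0.1072  0.0522] shift [0.0001 0.001  0.0082]
rotvec deg [-0.2  -0.01  0.03]
```

```bash
python3 -m inch '[[0,0,0,0,0,0.002,0.02],[0,0,0,0,0.0005,0.004,0.02],[0,0,0,0,0.0005,0.006,0.02],[0,0,0,0,0.0005,0.008,0.02],[0,0,0,0,0.0005,0.008,0.02],[0,0,0,0,0.0005,0.008,0.02]]'; python3 -m inch '[[0,0,0,0,0,0.001,0.02],[0,0,0,0,0,0.001,0.02],[0,0,0,0,0,0.001,0.02]]'
```

```text
t: 22.27
eef_pos: [0.4515, -0.1074, 0.0454]
ee_rot: [0.0, 0.744, 0.668, 0.0]
wrist_force: [0.2, -0.5, -3.7]
width: 0.0263
grip_force: 45.0
t: 22.52
eef_pos: [0.4517, -0.1074, 0.0449]
ee_rot: [0.0, 0.744, 0.668, 0.0]
wrist_force: [-2.0, 0.5, 4.7]
width: 0.0264
grip_force: 46.0
```

In contact (force +4.7 N). Release and go to the parked yellow cover.

```bash
python3 -m inch '[[0,0,0,0,0,0,0.03],[0,0,0,0,0,0,0.05],[0,0,0,0,0,0,0.05],[0,0,0,0,0,0,0.05],[0,0,0,0,0,0,0.05]]' && python3 -m inch '[[0,0,0,0,0,-0.03,0.05],[0,0,0,0,0,-0.06,0.05],[0,0,0,0,0,-0.09,0.05],[0,0,0,0,0,-0.11,0.05],[0,0,0,0,0,-0.11,0.05],[0,0,0,0,0,-0.11,0.05]]'; python3 - <<'E'
from h import *
goto([.6115,-.1117,.155],np.radians(83.8))
E
```

```text
t: 22.93
eef_pos: [0.4516, -0.1074, 0.0443]
ee_rot: [0.0, 0.744, 0.668, 0.0]
wrist_force: [-0.2, -0.2, 1.0]
width: 0.0501
grip_force: 0.0
t: 23.43
eef_pos: [0.4521, -0.1075, 0.1552]
ee_rot: [0.001, 0.744, 0.668, 0.001]
wrist_force: [0.3, 0.1, -0.8]
width: 0.0497
grip_force: 0.0
pos [ 0.4521 -0.1075  0.1552] shift [0.0129 0.1589 0.0006]
rotvec deg [0.16 0.01 0.05]
```

```bash
python3 -m inch '[[0,0,0,0.002,0.02,0,0.05],[0,0,0,0.004,0.05,0,0.05],[0,0,0,0.007,0.085,0,0.05],[0,0,0,0.01,0.12,0,0.05],[0,0,0,0.012,0.145,0,0.05],[0,0,0,0.013,0.159,0,0.05],[0,0,0,0.013,0.159,0,0.05],[0,0,0,0.013,0.159,0,0.05]]'; python3 - <<'E'
from h import *
im=imaging.snapshot("wrist"); hsv=cv2.cvtColor(im,cv2.COLOR_RGB2HSV); H,S,V=cv2.split(hsv)
yel=(H>20)&(H<32)&(S>130)
W,(c,r),st=blob("wrist",yel,proj("wrist",np.array([.6115,-.1117,.02])),.02); print("yel",c,r)
goto([c[0],c[1],.041],np.radians(83.8))
E
```

```text
t: 24.1
eef_pos: [0.6102, -0.1114, 0.152]
ee_rot: [-0.001, 0.744, 0.668, -0.001]
wrist_force: [0.2, -0.4, -0.3]
width: 0.05
grip_force: 0.0
yel (0.6098986864089966, -0.11230123788118362) 0.03553418815135956
pos [ 0.6095 -0.1115  0.1526] shift [-0.0007  0.0009  0.1115]
rotvec deg [-0.2   0.    0.03]
```

```bash
python3 -m inch '[[0,0,0,0,0.001,0.03,0.05],[0,0,0,0,0.001,0.06,0.05],[0,0,0,0,0.001,0.085,0.05],[0,0,0,0,0.001,0.105,0.05],[0,0,0,0,0.001,0.112,0.05],[0,0,0,0,0.001,0.112,0.05],[0,0,0,0,0.001,0.112,0.05]]' && python3 -m inch '[[0,0,0,0,0,0,0.02],[0,0,0,0,0,0,0.02],[0,0,0,0,0,0,0.02],[0,0,0,0,0,0,0.02],[0,0,0,0,0,0,0.02]]' 45 && python3 -m inch '[[0,0,0,0,0,-0.01,0.02],[0,0,0,0,0,-0.03,0.02],[0,0,0,0,0,-0.06,0.02],[0,0,0,0,0,-0.09,0.02],[0,0,0,0,0,-0.11,0.02],[0,0,0,0,0,-0.11,0.02],[0,0,0,0,0,-0.11,0.02]]'; python3 - <<'E'
from h import *
goto([.5483,-.3058,.15],np.radians(83.8))
E
```

```text
t: 24.73
eef_pos: [0.6116, -0.1119, 0.0428]
ee_rot: [-0.0, 0.744, 0.668, -0.0]
wrist_force: [0.4, -0.1, -0.3]
width: 0.0498
grip_force: 0.0
t: 25.15
eef_pos: [0.6128, -0.1119, 0.0441]
ee_rot: [0.001, 0.744, 0.668, 0.001]
wrist_force: [-1.7, 0.6, 6.8]
width: 0.026
grip_force: 44.1
t: 25.73
eef_pos: [0.6124, -0.1117, 0.1537]
ee_rot: [0.001, 0.744, 0.668, 0.001]
wrist_force: [0.7, 0.1, -3.7]
width: 0.026
grip_force: 45.0
pos [ 0.6124 -0.1117  0.1537] shift [-0.1999 -0.0429  0.0036]
rotvec deg [0.15 0.   0.04]
```

```bash
python3 -m inch '[[0,0,0,-0.01,-0.002,0,0.02],[0,0,0,-0.04,-0.009,0,0.02],[0,0,0,-0.07,-0.015,0,0.02],[0,0,0,-0.1,-0.021,0,0.02],[0,0,0,-0.13,-0.028,0,0.02],[0,0,0,-0.16,-0.034,0,0.02],[0,0,0,-0.185,-0.04,0,0.02],[0,0,0,-0.2,-0.043,0,0.02]]' && python3 -m inch '[[0,0,0,0,0,0.02,0.02],[0,0,0,0,0,0.045,0.02],[0,0,0,0,0,0.07,0.02],[0,0,0,0,0,0.09,0.02],[0,0,0,0,0,0.1,0.02],[0,0,0,0,0,0.1,0.02],[0,0,0,0,0,0.1,0.02]]'; python3 - <<'E'
from h import *
goto([.5483,-.3058,.044],np.radians(83.8))
E
```

```text
t: 26.4
eef_pos: [0.5442, -0.3102, 0.1503]
ee_rot: [-0.001, 0.746, 0.666, -0.002]
wrist_force: [-0.4, -1.4, -3.6]
width: 0.0261
grip_force: 45.0
t: 26.98
eef_pos: [0.5475, -0.3056, 0.0517]
ee_rot: [-0.001, 0.744, 0.668, -0.0]
wrist_force: [-0.1, -0.1, -3.1]
width: 0.0264
grip_force: 44.9
pos [ 0.5475 -0.3056  0.0517] shift [-0.0001  0.0008  0.0077]
rotvec deg [-0.09 -0.04  0.06]
```

```bash
python3 -m inch '[[0,0,0,0,0,0.002,0.02],[0,0,0,0,0,0.004,0.02],[0,0,0,0,0,0.006,0.02],[0,0,0,0,0,0.008,0.02],[0,0,0,0,0,0.008,0.02],[0,0,0,0,0,0.008,0.02]]'; python3 -m inch '[[0,0,0,0,0,0.001,0.02],[0,0,0,0,0,0.001,0.02],[0,0,0,0,0,0.001,0.02]]'
```

```text
t: 27.48
eef_pos: [0.5478, -0.3059, 0.0445]
ee_rot: [0.0, 0.744, 0.668, 0.0]
wrist_force: [0.2, 0.3, -3.7]
width: 0.0266
grip_force: 44.9
t: 27.73
eef_pos: [0.5478, -0.3059, 0.0441]
ee_rot: [0.0, 0.744, 0.668, 0.0]
wrist_force: [-2.8, 1.9, 5.5]
width: 0.0263
grip_force: 45.7
```

```bash
python3 -m inch '[[0,0,0,0,0,0,0.03],[0,0,0,0,0,0,0.05],[0,0,0,0,0,0,0.05],[0,0,0,0,0,0,0.05],[0,0,0,0,0,0,0.05]]' && python3 -m inch '[[0,0,0,0,0,-0.03,0.05],[0,0,0,0,0,-0.06,0.05],[0,0,0,0,0,-0.09,0.05],[0,0,0,0,0,-0.12,0.05],[0,0,0,0,0,-0.15,0.05],[0,0,0,0,0,-0.15,0.05],[0,0,0,0,0,-0.15,0.05]]'; python3 - <<'E'
from h import *
a=imaging.snapshot("top"); b=imaging.snapshot("side")
g=np.vstack([cv2.resize(a[140:320,140:500],(600,300)),cv2.resize(b[100:370,150:560],(600,300*600//600))]); cv2.imwrite("pics/end.png",g[:,:,::-1])
H,S,V=cv2.split(cv2.cvtColor(a,cv2.COLOR_RGB2HSV))
red=((H<8)|(H>172))&(S>130)&(V>80); blue=(H>100)&(H<125)&(S>120); yel=(H>20)&(H<32)&(S>130)
for n,m,uv,z in (("blueplate",blue,(371,240),.008),("yelplate",yel,(448,201),.008),("red",red,(235,208),.03)):
    W,(c,r),st=blob("top",m,uv,z); print(n,c,r,st)
print(bot.state()["t"])
E
```

```text
t: 28.15
eef_pos: [0.5479, -0.3059, 0.0432]
ee_rot: [0.0, 0.744, 0.668, 0.0]
wrist_force: [-1.1, -0.4, 0.6]
width: 0.0501
grip_force: 0.0
t: 28.73
eef_pos: [0.5487, -0.3065, 0.1953]
ee_rot: [0.002, 0.744, 0.668, 0.001]
wrist_force: [0.0, -0.3, -0.3]
width: 0.0497
grip_force: 0.0
blueplate (0.45102423429489136, -0.10736072808504105) 0.05039969086647034 [351 221  39  40 987]
yelplate (0.5486578941345215, -0.306246817111969) 0.04984496906399727 [427 182  39  38 880]
red (0.5322501063346863, 0.22560976445674896) 0.035706777125597 [222 195  29  29 468]
28.8333
```

View pics/end.png

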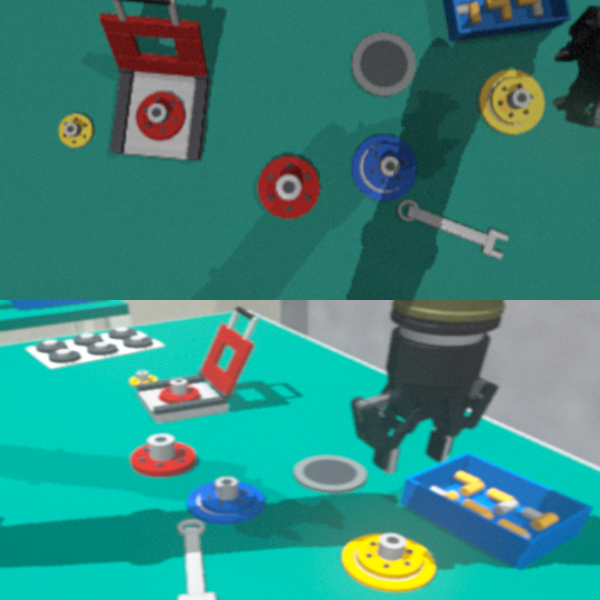

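The final pictures show red in the fixture (158,115), blue on blue (385,167) and yellow on yellow (512,102). The lid stands open, the grey plate (383,63) is empty, and the bin and wrench look unmoved. Handing in.

```bash
python3 -c "
from cell import bot
print(bot.sign_off())"
```

```text
the job is handed in; nothing more can be done
None
```

The job is handed in after about 29 s of robot time: all three covers are in their own places, the lid stands open, the grey plate is empty, and the bin and wrench look undisturbed; no verdict was shown.

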